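# Walk the tall oil can onto its drip sheet

## Task

Walk the taller of the two slim metal oil cans forward onto the thin flat metal sheet just beyond it, without ever lifting it clear of the plank. Tip it sideways onto one narrow end of its foot so the other end rises a couple of centimetres, swing the raised end forward over the sheet in one long step and set it down flat, then tip it the other way and bring up the second end likewise. Leave it standing upright on the sheet, square to it and about in the middle, and leave the shorter can where it stands.

Things in the scene. Friction and masses are not known exactly. Their poses are not given: they have to be found in the camera images.
- can_mid (a point): Centre of the taller slim oil can: a closed upright tin of bare steel, 50 mm thick (its x), 130 mm wide (its y), 190 mm tall (its z, up), some 0.75 kg, evenly loaded. This point is 95 mm above its underside. A cap 12 mm high stands on the top, 42 mm toward +y. Grip it across the 50 mm near the top. It starts just on the robot's side of the sheet, parallel to it within 6 degrees.
- can_foot_l (a point): Middle of the short bottom edge (50 mm long) at the can's +y end: 65 mm from its middle along its y, at its underside. Height 0 when planted on the plank. Axes as the can's.
- can_foot_r (a point): Middle of the short bottom edge at the can's -y end, 65 mm from its middle the other way, at its underside. Axes as the can's.
- sheet_mid (a point): Centre of the drip sheet: a bare flat metal sheet lying on the plank, 100 mm deep (its x, pointing away from the robot), 190 mm long (its y), flush with the plank (no step to climb). Its centre is 55 to 68 mm beyond the tall can's centre at the start.
- short_mid (a point): Centre, half-way up, of the shorter can, 120 mm tall, otherwise of the same make, 50 x 130 mm. It stands on the other side of the plank and must be left alone.
Not all that is in view belongs to the job. What is shaped like the part that bears can_mid but green or yellow is not meant.

How it is judged:
By the outcome, as a careful person would: the job done as asked, in the order asked, and still so for the second after the job is handed in, with the robot touching nothing.
It also fails if it takes over 42 s, if anything falls off the work surface, if the arm or the gripper's body presses on something with over 40 N, if the wrist force passes 120 N, or if a joint passes its speed limit or range.

## Robot

A 6-joint arm with a two-finger parallel gripper is mounted at the origin on the work surface. World frame = base frame: x ahead of the robot, y to its left, z up, the work surface at z = 0. Lengths are in m, angles in rad, forces in N, time in s.
With the tool pointing down it reaches from about 0.225 to 0.725 m from the base axis. Payload 3.1 kg.
Tool frame: the origin (TCP) lies midway between the tips of the shut fingers; the grasp point (between the pads) lies 19 mm behind it; z points along the fingers, x is the direction in which the jaws open and shut, and the axes are right-handed (so a half turn about z gives the same grasp; the last joint's range is limited). The gripper opens to 85 mm and grips with 20 to 120 N. Pads are 22 mm wide; open, the fingers measure 114 mm over their backs; the gripper's body (76 mm by 85 mm) begins 54 mm behind the grasp point. The pads swing forward as they close: fully open they stand 13 mm farther back than shut.
Start: joints at [0.989, 0.048, 0.099, 1.622, 0, 1.443], TCP at [0.23, 0.472, 0.231] pointing down, gripper open.
Joint ranges: [-2.91, 2.91], [-0.99, 1.94], [-1.21, 1.42], [-2.12, 2.29], [-1.49, 1.47], [-3.14, 3.14]. Speed limits (rad/s): [2.79, 2.79, 3.14, 3.14, 3.14, 3.14].

## Interface

Orientations are given as a unit quaternion [w, x, y, z].
In Python, from rig import arm, open_gripper, close, imaging, nets gives the robot as it stands. Calls block until the motion is done:
- arm.move_to(position, orientation): joint-space move of the TCP to a pose.
- arm.move_linear(position, orientation=None, velocity=0.15): straight line of the TCP; orientation=None keeps the orientation; velocity is the mean speed in m/s.
- arm.move_j(angles): joint-space move.
- open_gripper() and close(f_grip=None): open the fingers fully, or close them until they stop; f_grip is the grip in N (None keeps the last).
- arm.pause(seconds).
- arm.inverse_kinematics(position, orientation): joint angles nearest the present ones, or None.
- arm.state(): the state.
- imaging.camera(name): name is "side" or "top" or "wrist"; returns (picture, depth): 400x640x3 uint8, blue, green, red; 400x640 float32, m along the optical axis (not along the pixel's ray), 0 where there is no reading.
- imaging.calibration(name): a dict with "vertical_fov" (degrees; the focal length in pixels is half the picture's height over the tangent of half this angle, whatever the lens; pixels are square), "cx", "cy" (the principal point, pixels), "T" (4x4, takes a point from camera to world coordinates). Camera axes: x right, y down, z forward; pixel columns grow to the right and rows downward; lengths in m; the calibration is good to about 2 mm. A picture is of the moment at which its call begins: read the wrist's pose just before it. calibration takes no time and is no camera call; for the wrist camera it gives the pose at the moment of the call.
A pose or a line that the arm cannot do raises arm.MotionError and nothing moves.
- arm.hand_in(): hands the job in, once; it reports no verdict.
Trained networks look in the newest picture that a camera, given by its name, has taken for a name from the list of things; names that differ only in an ending like _2 or _b are one class to them, and where a whole thing is asked for, a point or a joint stands for the part that bears it (a point fixed in the world has none). Each returns a list of dicts, best first, with "score" (0 to 1); they miss things now and then, are a little off and sometimes report something else, mostly with a low value. They report only what shows in the picture. A call takes as long as a camera call. They do not tell look-alikes from the thing itself.
- nets.find_in(camera, label): "xyz" ([x, y, z] in m, in world coordinates, good to about 4 mm: the middle of the surface that is visible of it).
- nets.masks_of(camera, label): "region" (400x640 bool, what is visible of it).
- nets.tip_of(camera, label): "xyz" ([x, y, z] in m, in world coordinates, good to about 4 mm: a listed point, or the origin of a listed thing).
The state is a dict: "clock": time; "joints": joint angles; "joint_velocities": joint speeds; "tau": joint torques, N m; "tool_pos": TCP position; "eef_rot": TCP orientation; "wrist_force": force on the tool from outside, world axes, zero at the start; "torque": the same for the moment, N m; "gripper_width": opening from 0.0 (shut) to 1.0 (fully open).
Only numpy, scipy, OpenCV 4.12 (cv2) and the standard library are available. Lean on these libraries where they do the work, as an engineer would, in place of code of your own. Each camera call takes 0.05 s, during which the arm holds its last target. There are 200 camera calls.

## Working session

There is one attempt and no reset: what is moved stays moved. The work goes in short steps, each a Python script; the robot and the scene stay as the last script left them, time stands still between calls to the robot, and variables do not carry over. Pictures are saved under pics/ and viewed, about 8 in all and at most 12, crops included, and the job is handed in when it is done.

```bash
mkdir -p pics; ls
python3 - <<'E'
from rig import arm, imaging, nets
import cv2, numpy as np
ims=[]
for c in ("top","side"):
    p,d=imaging.camera(c); ims.append(p)
    cal=imaging.calibration(c); print(c,cal["vertical_fov"],cal["cx"],cal["cy"],np.round(cal["T"],3).tolist())
    np.savez(f"{c}0.npz",p=p,d=d,T=cal["T"])
    for l in ("can_mid","can_foot_l","can_foot_r","sheet_mid","short_mid"):
        for f in (nets.find_in,nets.tip_of):
            print(c,l,f.__name__,[(np.round(r["xyz"],3).tolist(),round(r["score"],2)) for r in f(c,l)])
cv2.imwrite("pics/a.png",ims[0]);cv2.imwrite("pics/b.png",ims[1])
print(arm.state())
E
```

```text
pics
top 52.30400806714289 321.52435252026027 205.79899886628073 [[-0.008, -0.969, 0.245, 0.27], [-1.0, 0.01, 0.005, -0.05], [-0.008, -0.245, -0.969, 1.061], [0.0, 0.0, 0.0, 1.0]]
top can_mid call [([0.353, -0.19, 0.192], 0.95), ([0.519, -0.166, 0.19], 0.87), ([0.305, -0.344, 0.189], 0.87), ([0.674, -0.371, 0.154], 0.74)]
top can_mid call [([0.543, -0.168, 0.096], 0.66), ([0.69, -0.379, 0.095], 0.65), ([0.307, -0.361, 0.092], 0.6)]
top can_foot_l call [([0.676, -0.368, 0.157], 0.89), ([0.356, -0.192, 0.192], 0.78), ([0.306, -0.347, 0.19], 0.69)]
top can_foot_l call [([0.538, -0.23, 0.003], 0.96), ([0.329, -0.304, 0.0], 0.96), ([0.545, -0.105, 0.0], 0.92), ([0.288, -0.421, -0.001], 0.88), ([0.652, -0.436, 0.0], 0.83), ([0.722, -0.322, -0.004], 0.79), ([0.319, -0.149, -0.001], 0.62)]
top can_foot_r call [([0.676, -0.368, 0.157], 0.89), ([0.356, -0.192, 0.192], 0.78), ([0.306, -0.347, 0.19], 0.69)]
top can_foot_r call [([0.538, -0.23, 0.003], 0.96), ([0.329, -0.304, 0.0], 0.96), ([0.545, -0.105, 0.0], 0.92), ([0.288, -0.421, -0.001], 0.88), ([0.652, -0.436, 0.0], 0.83), ([0.722, -0.322,
[... 1689 characters left out ...]
, 0.207, 0.06], 0.8)]
{'clock': 1.1, 'joints': array([9.89179785e-01, 4.79896419e-02, 9.91814664e-02, 1.62200021e+00,
       4.31653255e-06, 1.44299196e+00]), 'joint_velocities': array([-0.00047716,  0.00062282, -0.00155872, -0.00074043, -0.00016194,
        0.0005067 ]), 'tau': array([-1.18947020e-03, -3.38656533e+01,  3.20165384e+01,  1.33524427e-03,
       -2.76982419e-04,  4.35826863e-06]), 'tool_pos': array([0.23016164, 0.4718428 , 0.23130765]), 'eef_rot': array([ 5.55371800e-07,  8.48055136e-01,  5.29907998e-01, -6.37831766e-06]), 'wrist_force': array([ 0.89319389, -0.31017076, -0.42946263]), 'torque': array([ 0.03804275, -0.00495385, -0.00229489]), 'gripper_width': 1.0013300287162699}
```

View pics/a.png

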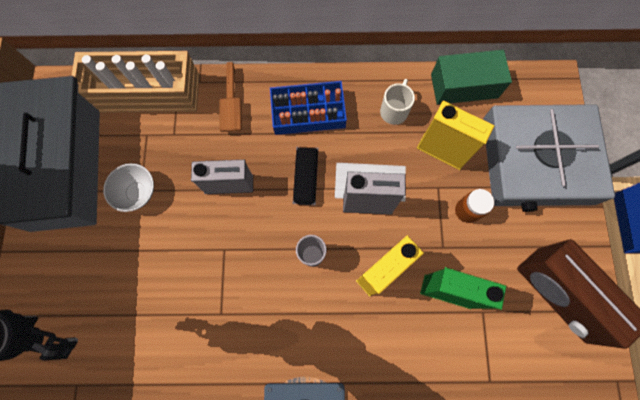

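View pics/b.png

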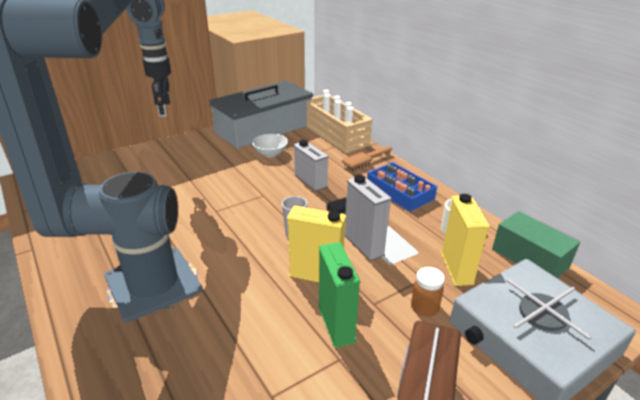

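```bash
cat > h.py <<'E'
import numpy as np, cv2
from rig import imaging
def cloud(c):
    cal=imaging.calibration(c); p,d=imaging.camera(c)
    f=p.shape[0]/2/np.tan(np.radians(cal["vertical_fov"])/2)
    v,u=np.mgrid[:p.shape[0],:p.shape[1]]
    P=np.stack([(u-cal["cx"])/f*d,(v-cal["cy"])/f*d,d],-1)@cal["T"][:3,:3].T+cal["T"][:3,3]
    return p,P,d>0
def rect(pts,long_axis=True):
    """centre, (short,long), yaw of x axis (short side) wrt world x"""
    r=cv2.minAreaRect((pts[:,:2]*1000).astype(np.float32)); b=cv2.boxPoints(r)
    e=b[1]-b[0]; g=b[2]-b[1]
    L=e if np.hypot(*e)>np.hypot(*g) else g
    if L[1]<0: L=-L
    return np.array(r[0])/1000, sorted(r[1]), np.arctan2(-L[0],L[1])
def region(P,ok,x,y,z): 
    return ok&(P[...,0]>x[0])&(P[...,0]<x[1])&(P[...,1]>y[0])&(P[...,1]<y[1])&(P[...,2]>z[0])&(P[...,2]<z[1])
E
python3 - <<'E'
from h import *
p,P,ok=cloud("top")
m=region(P,ok,(.45,.65),(-.3,-.05),(.18,.197))
n,l,s,_=cv2.connectedComponentsWithStats(m.astype(np.uint8)); print(s[1:])
print("can top",rect(P[m]),P[m].mean(0),m.sum())
g=p.min(-1)>150
w=g&region(P,ok,(.5,.72),(-.32,-.04),(-.01,.012))
print("sheet",rect(P[w]),w.sum(),P[w].min(0),P[w].max(0))
s2=region(P,ok,(.5,.72),(.08,.3),(.11,.127));print("short",rect(P[s2]))
v=p.copy(); v[w]=(0,0,255)
cv2.imwrite("pics/c.png",np.hstack([cv2.resize(q[140:240,300:440],None,fx=2.8,fy=4 if 0 else 2.8,interpolation=cv2.INTER_CUBIC) for q in (p,v)]))
# sheet edges: line fits of far edge
ys=P[w]; b=np.round(ys[:,1]/.01).astype(int)
far=np.array([[k*.01,ys[b==k,0].max()] for k in np.unique(b)]); print(np.round(far,4).tolist())
E
```

```text
[[ 346  171   60   25 1171]]
can top (array([ 0.54223877, -0.1669415 ]), [53.15304946899414, 132.16937255859375], np.float32(-0.05141028)) [ 0.53967193 -0.17264577  0.1895924 ] 1171
sheet (array([ 0.60946588, -0.17720203]), [98.70889282226562, 192.45249938964844], np.float32(-0.00873045)) 814 [ 0.56093046 -0.27366921 -0.00498719] [ 0.65950689 -0.08055459  0.00762282]
short (array([0.60137775, 0.20881918]), [52.87971496582031, 131.68531799316406], np.float32(0.02596128))
[[-0.27, 0.6479], [-0.26, 0.6493], [-0.25, 0.649], [-0.24, 0.651], [-0.23, 0.6532], [-0.22, 0.6523], [-0.21, 0.6531], [-0.2, 0.6532], [-0.19, 0.6525], [-0.18, 0.6557], [-0.17, 0.6555], [-0.16, 0.6555], [-0.15, 0.6572], [-0.14, 0.6561], [-0.13, 0.6592], [-0.12, 0.6588], [-0.11, 0.6586], [-0.1, 0.6595], [-0.09, 0.6588], [-0.08, 0.6556]]
```

View pics/c.png

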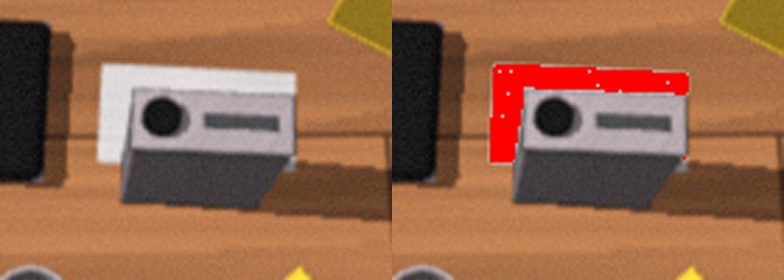

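```bash
cat >> h.py <<'E'
from rig import arm
from scipy.spatial.transform import Rotation as R
DOWN=R.from_euler("x",np.pi)
def quat(r): return np.roll(r.as_quat(),1)
def meas_sheet(p,P,ok,yaw=-.056):
    w=(p.min(-1)>150)&region(P,ok,(.5,.72),(-.32,-.04),(-.01,.012))
    w=cv2.morphologyEx(w.astype(np.uint8),cv2.MORPH_OPEN,np.ones((3,3)))>0
    q=P[w][:,:2]; 
    for _ in range(3):
        Rm=np.array([[np.cos(yaw),np.sin(yaw)],[-np.sin(yaw),np.cos(yaw)]]); s=q@Rm.T
        b=np.round(s[:,1]/.005).astype(int)
        e=np.array([[k*.005,s[b==k,0].max()] for k in np.unique(b)[2:-2]])
        k,_=np.polyfit(e[:,0],e[:,1],1); yaw-=np.arctan(k)
    far=np.median(e[:,1]); lo,hi=np.percentile(s,.7,0),np.percentile(s,99.3,0)
    return dict(yaw=yaw,far=far,lo=lo,hi=hi,Rm=Rm,c_far_left=Rm.T@[far-.05,hi[1]-.095],c_far_mid=Rm.T@[far-.05,(lo[1]+hi[1])/2],n=len(q))
E
python3 - <<'E'
from h import *
from rig import nets
print(meas_sheet(*cloud("top")))
c=np.array([.541,-.1675]); a=-.052
for k in (0,np.pi):
    q=quat(R.from_euler("z",a+k)*DOWN); j=arm.inverse_kinematics([*c,.33],q); print(k,np.round(j,2))
    if k==0: J0=j
    else: J1=j
k=0 if abs(J0[5])<abs(J1[5]) else np.pi
arm.move_to([*c,.33],quat(R.from_euler("z",a+k)*DOWN))
print(k,arm.state()["clock"],arm.state()["tool_pos"],arm.state()["wrist_force"],arm.state()["torque"])
p,P,ok=cloud("wrist"); cv2.imwrite("pics/d.png",p); print(imaging.calibration("wrist")["T"].round(3))
m=region(P,ok,(.45,.65),(-.3,-.05),(.18,.197)); print("can",rect(P[m]))
print(meas_sheet(p,P,ok))
p,P,ok=cloud("top");print(meas_sheet(p,P,ok)["c_far_left"])
E
```

```text
{'yaw': np.float64(-0.06640924901046312), 'far': np.float64(0.6643874316714429), 'lo': array([ 0.56643933, -0.22886025]), 'hi': array([ 0.66561211, -0.04185247]), 'Rm': array([[ 0.99783962, -0.06569705],
       [ 0.06569705,  0.99783962]]), 'c_far_left': array([ 0.60406931, -0.17692026]), 'c_far_mid': array([ 0.6041676 , -0.17542738]), 'n': 809}
0 [-0.42  0.21  0.48  1.84  0.    1.2 ]
3.141592653589793 [-0.42  0.21  0.48  1.84  0.   -1.94]
0 3.7417 [ 0.54116725 -0.16652958  0.32994012] [ 0.00869078 -0.00554393 -0.08684472] [-0.01841071 -0.00330042  0.04491344]
[[ 0.999 -0.048 -0.017  0.546]
 [-0.051 -0.947 -0.317 -0.085]
 [-0.001  0.318 -0.948  0.472]
 [ 0.     0.     0.     1.   ]]
can (array([ 0.5412583 , -0.16817128]), [52.1679573059082, 131.10821533203125], np.float32(-0.053622004))
{'yaw': np.float64(-0.06397487954524919), 'far': np.float64(0.6639727302504869), 'lo': array([ 0.56754388, -0.23304288]), 'hi': array([ 0.66397732, -0.04451863]), 'Rm': array([[ 0.9979449 , -0.06407791],
       [ 0.06407791,  0.9979449 ]]), 'c_far_left': array([ 0.60377089, -0.17857399]), 'c_far_mid': array([ 0.60381817, -0.17783764]), 'n': 5779}Traceback (most recent call last):
  File "<stdin>", line 15, in <module>
  File "h.py", line 30, in meas_sheet
    k,_=np.polyfit(e[:,0],e[:,1],1); yaw-=np.arctan(k)
                   ~^^^^^
IndexError: too many indices for array: array is 1-dimensional, but 2 were indexed
```

View pics/d.png

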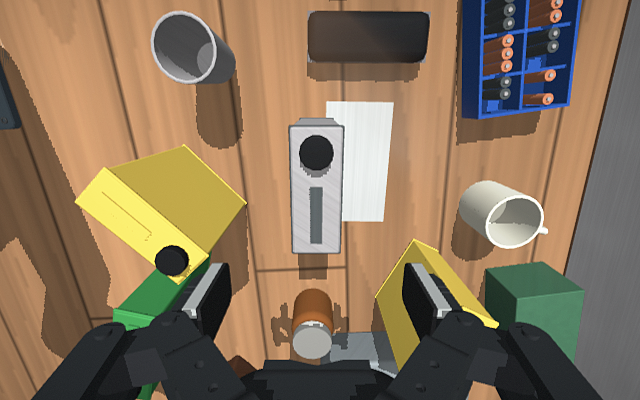

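Candidates: grey tall can (375,190 in top), grey short can (222,175), yellow cans (455,135) and (390,265), and green can (465,290). The chosen one is the bare-steel tall can at (375,190). The crop shows its black cap toward +y and the white sheet right behind it. The wrist view agrees, with the can at (317,190) and the sheet at (360,160).

```bash
cat >> h.py <<'E'
import json
F=np.array([.604,-.178]); PS=-.063
Y=lambda a: np.array([-np.sin(a),np.cos(a)])
def can_R(psi,th): return R.from_euler("z",psi)*R.from_euler("x",th)
def tcp(end,piv,psi,th,g,Rg):
    """pivot end: +1 = l, -1 = r; piv = xyz of that foot edge's middle"""
    Rc=can_R(psi,th)
    return np.array(piv)+Rc.apply(np.array(g)-[0,end*.065,0]), quat(Rc*Rg)
def go(wps,g,Rg,dz,vel=.05,target=3.,gain=1e-4):
    for end,piv,psi,th in wps:
        pos,q=tcp(end,[*piv,dz],psi,th,g,Rg)
        arm.move_linear(pos,q,velocity=vel)
        s=arm.state(); f=s["wrist_force"]
        print("th %.3f psi %.3f dz %.4f F %s M %s t %.2f"%(th,psi,dz,f.round(1),s["torque"].round(2),s["clock"]))
        dz+=np.clip(gain*(f[2]-target),-.0006,.0006)
    return dz
def can_in_view():
    """can top seen by wrist camera: plane tilt/normal and centre"""
    p,P,ok=cloud("wrist"); return p,P,ok
E
python3 - <<'E'
from h import *
C0=np.array([.5413,-.168]); a=-.053
arm.move_linear([*C0,.146],quat(R.from_euler("z",a)*DOWN),velocity=.2)
print(arm.state()["tool_pos"],arm.state()["wrist_force"])
close(100)
s=arm.state(); print(s["tool_pos"],s["eef_rot"],s["wrist_force"],s["torque"],s["gripper_width"],s["clock"])
Rc=can_R(a,0); Rg=Rc.inv()*R.from_quat(np.roll(s["eef_rot"],-1)); g=Rc.inv().apply(s["tool_pos"]-[*C0,0])
print("g",g,Rg.as_matrix().round(3).tolist())
json.dump(dict(g=g.tolist(),Rg=Rg.as_quat().tolist()),open("grip.json","w"))
r=C0-.065*Y(a)
# feasibility of whole plan
l1=np.array([.606,0]); l1[1]=r[1]+np.sqrt(.13**2-(l1[0]-r[0])**2); p1=-np.arctan2(l1[0]-r[0],l1[1]-r[1])
print("r",r,"l1",l1,"psi1",p1,"final",l1-.065*Y(PS))
for e,pv,ps,th in [(-1,r,a,.186),(-1,r,p1,.186),(1,l1,p1,-.186),(1,l1,PS,-.186),(1,l1,PS,0)]:
    j=arm.inverse_kinematics(*tcp(e,[*pv,0],ps,th,g,Rg)); print(None if j is None else np.round(j,2))
dz=go([(-1,r,a,t) for t in (.03,.09)],g,Rg,0.)
print(dz)
p,P,ok=cloud("wrist"); cv2.imwrite("pics/e.png",p)
E
```

```text
[ 0.54218493 -0.16832341  0.14762866] [0.28814389 0.64937189 0.199026  ]Traceback (most recent call last):
  File "<stdin>", line 5, in <module>
NameError: name 'close' is not defined. Did you mean: 'cloud'?
```

Run:
```python
from h import *
from rig import close
C0=np.array([.5413,-.168]); a=-.053
print(arm.state()["tool_pos"])
close(100); arm.pause(.15)
s=arm.state(); print(s["tool_pos"],s["eef_rot"],s["wrist_force"],s["torque"],s["gripper_width"],s["clock"])
# use commanded pose as grip frame (commands are what go() sends)
Rc=can_R(a,0); Rg=DOWN; g=np.array([0,0,.146])
print("actual g",Rc.inv().apply(s["tool_pos"]-[*C0,0]),(Rc.inv()*R.from_quat(np.roll(s["eef_rot"],-1))).as_matrix().round(3).tolist())
json.dump(dict(g=g.tolist()),open("grip.json","w"))
r=C0-.065*Y(a)
l1=np.array([.606,0]); l1[1]=r[1]+np.sqrt(.13**2-(l1[0]-r[0])**2); p1=-np.arctan2(l1[0]-r[0],l1[1]-r[1])
print("r",r,"l1",l1,"psi1",p1,"final",l1-.065*Y(PS))
for e,pv,ps,th in [(-1,r,a,.186),(-1,r,p1,.186),(1,l1,p1,-.186),(1,l1,PS,-.186),(1,l1,PS,0)]:
    j=arm.inverse_kinematics(*tcp(e,[*pv,0],ps,th,g,Rg)); print(None if j is None else np.round(j,2))
dz=go([(-1,r,a,t) for t in (.03,.09)],g,Rg,0.)
print(dz)
p,P,ok=cloud("wrist"); cv2.imwrite("pics/e.png",p); s=arm.state(); print(s["wrist_force"],s["tool_pos"])
```

```text
[ 0.54218493 -0.16832341  0.14762866]
[ 0.54168217 -0.16846592  0.14762992] [ 6.43379980e-04  9.99646860e-01 -2.65515866e-02  8.68512777e-04] [-2.23298266  0.05988291  5.6105343 ] [0.02927255 0.34586429 0.06561973] 0.5759659503097743 5.4833
actual g [ 0.00040632 -0.00044502  0.14762992] [[1.0, -0.0, 0.002], [-0.0, -1.0, -0.001], [0.002, 0.001, -1.0]]
r [ 0.53785661 -0.23290873] l1 [ 0.606      -0.12219975] psi1 -0.5517518286580123 final [ 0.60190771 -0.1870708 ]
[-0.56  0.25  0.16  1.57  0.16  1.06]
[-0.56  0.2   0.1   1.48  0.19  1.56]
[-0.27  0.33  0.25  1.55 -0.18  1.85]
[-0.27  0.27  0.19  1.45 -0.18  1.36]
[-0.41  0.32  0.24  1.49  0.    1.23]
th 0.030 psi -0.053 dz 0.0000 F [0.2 2.3 4.5] M [ 0.06  0.17 -0.04] t 5.73
th 0.090 psi -0.053 dz 0.0001 F [-1.1  3.5  4.7] M [0.26 0.08 0.02] t 6.08
0.00032109275570949545
[-1.50143589  2.51167082  4.75678948] [ 0.54094074 -0.18111191  0.15199442]
```

View pics/e.png

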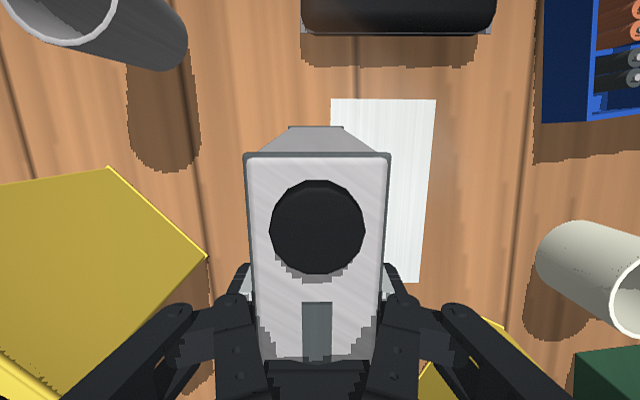

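```bash
cat >> h.py <<'E'
def top_tilt(yr=(.02,.062)):
    """tilt of can top from the wrist depth (steel pixels of the can near the hand): fits plane; returns normal, height of +y top edge"""
    p,P,ok=cloud("wrist"); s=arm.state()
    Rt=R.from_quat(np.roll(s["eef_rot"],-1)); q=Rt.inv().apply((P-s["tool_pos"]).reshape(-1,3)).reshape(P.shape)
    # tool frame: y tool = -y can, z tool down; top is at tool z ~ -.044
    m=ok&(abs(q[...,0])<.022)&(-q[...,1]>yr[0])&(-q[...,1]<yr[1])&(abs(q[...,2]+.044)<.009)&(p.min(-1)>140)
    A=P[m]; c=A.mean(0); n=np.linalg.svd(A-c,full_matrices=False)[2][2]; n*=np.sign(n[2])
    t=Rt.inv().apply(n)
    return dict(n=n.round(4),tilt=np.arcsin(np.hypot(n[0],n[1])).round(4),in_tool=t.round(4),c=c.round(4),cnt=int(m.sum()))
E
python3 - <<'E'
from h import *
C0=np.array([.5413,-.168]); a=-.053; g=[0,0,.146]; r=C0-.065*Y(a)
print(top_tilt())
dz=go([(-1,r,a,t) for t in (.14,.186)],g,DOWN,.0003)
arm.pause(.1); print(dz,arm.state()["wrist_force"],top_tilt())
p,P,ok=cloud("side"); cv2.imwrite("pics/f.png",cv2.resize(p[120:320,260:520],None,fx=3,fy=3))
E
```

```text
{'n': array([ 5.000e-04, -7.490e-02,  9.972e-01]), 'tilt': np.float64(0.075), 'in_tool': array([ 0.0054, -0.0159, -0.9999]), 'c': array([ 0.5422, -0.1385,  0.1974]), 'cnt': 5847}
th 0.140 psi -0.053 dz 0.0003 F [-0.6  1.5  5.1] M [0.28 0.1  0.01] t 6.48
th 0.186 psi -0.053 dz 0.0005 F [-0.3  1.4  5.3] M [ 0.23 -0.01  0.05] t 6.78
0.0007430988689155468 [-0.21808883  2.68080513  4.7679383 ] {'n': array([-0.0049, -0.1714,  0.9852]), 'tilt': np.float64(0.1723), 'in_tool': array([ 0.0051, -0.0148, -0.9999]), 'c': array([ 0.5411, -0.1573,  0.2059]), 'cnt': 5677}
```

View pics/f.png

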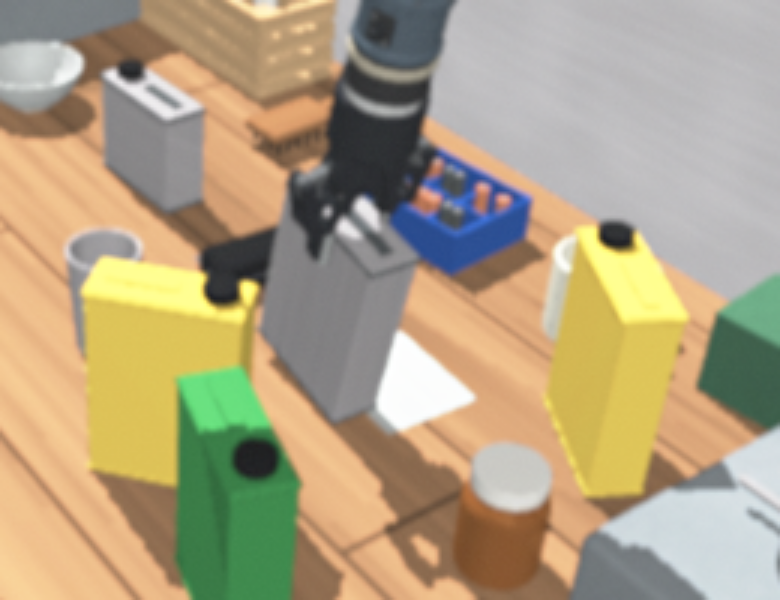

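Run:
```python
from h import *
C0=np.array([.5413,-.168]); a=-.053; g=[0,0,.146]; r=C0-.065*Y(a); p1=-.5518; T=.19
w=[(-1,r+[0,.0015*k],a+(p1-a)*k,T) for k in np.linspace(0,1,7)[1:]]
dz=go(w,g,DOWN,.0006,vel=.06)
arm.pause(.15); print(dz,arm.state()["wrist_force"],top_tilt())
r=r+[0,.0015]
dz=go([(-1,r,p1,t) for t in (.12,.06,.015)],g,DOWN,dz)
arm.pause(.15); s=arm.state(); print(dz,s["wrist_force"],s["torque"],s["tool_pos"],top_tilt(),s["clock"])
```

```text
th 0.190 psi -0.136 dz 0.0006 F [0.5 1.2 4.8] M [ 0.02 -0.2  -0.07] t 7.23
th 0.190 psi -0.219 dz 0.0008 F [0.7 0.5 3.7] M [-0.18 -0.21 -0.07] t 7.48
th 0.190 psi -0.302 dz 0.0008 F [0.8 0.3 2.3] M [-0.36 -0.25 -0.05] t 7.73
th 0.190 psi -0.386 dz 0.0008 F [1.9 0.1 3.6] M [-0.56 -0.21 -0.05] t 7.98
th 0.190 psi -0.469 dz 0.0008 F [ 0.7 -0.2  3. ] M [-0.64 -0.17 -0.05] t 8.23
th 0.190 psi -0.552 dz 0.0008 F [-0.  -0.3  3.2] M [-0.72 -0.08 -0.04] t 8.48
0.0008580703594896682 [ 1.29957881 -1.14204602  2.75265639] {'n': array([-0.0853, -0.1464,  0.9855]), 'tilt': np.float64(0.1703), 'in_tool': array([ 0.0039, -0.0193, -0.9998]), 'c': array([ 0.5751, -0.1663,  0.2058]), 'cnt': 5374}
th 0.120 psi -0.552 dz 0.0009 F [ 0.6 -1.   1.7] M [-1.03 -0.21  0.04] t 9.06
th 0.060 psi -0.552 dz 0.0007 F [ 1.2 -1.7  1.9] M [-1.   -0.44  0.07] t 9.40
th 0.015 psi -0.552 dz 0.0006 F [-0.3  0.8  2.6] M [-0.26 -0.12 -0.01] t 9.69
0.0005872823788408973 [0.63035605 1.31917965 2.98199363] [-0.11030347 -0.10103119  0.0351201 ] [ 0.57043976 -0.17764208  0.14772478] {'n': array([ 0.0057, -0.0016,  1.    ]), 'tilt': np.float64(0.0059), 'in_tool': array([ 0.0047, -0.0183, -0.9998]), 'c': array([ 0.5929, -0.1381,  0.1899]), 'cnt': 5696} 9.8417
```

```bash
cat >> h.py <<'E'
def can_from_wrist(psi,view=None):
    p,P,ok=cloud("wrist")
    if view: cv2.imwrite(view,p)
    s=arm.state(); c=s["tool_pos"][:2]
    d=(P[...,:2]-c); x=d@np.array([np.cos(psi),np.sin(psi)]); y=d@Y(psi)
    m=ok&(abs(x)<.04)&(y>.022)&(y<.09)&(abs(P[...,2]-.19)<.005)
    X,Yc=x[m],y[m]; b=np.round(Yc/.003).astype(int); ks=[k for k in np.unique(b) if .027<k*.003<.058]
    e=np.array([[k*.003,X[b==k].min(),X[b==k].max()] for k in ks])
    sl=[np.polyfit(e[:,0],e[:,i],1)[0] for i in (1,2)]
    mx=np.median((e[:,1]+e[:,2])/2-e[:,0]*np.mean(sl)); w=np.median(e[:,2]-e[:,1])
    yaw=psi-np.arctan(np.mean(sl)); end=np.percentile(Yc[abs(X)<.018],99.5)
    L=c+np.array([np.cos(psi),np.sin(psi)])*(mx+end*np.mean(sl))+Y(psi)*end
    return dict(yaw=yaw,slopes=np.round(sl,4),w=w,L=L,C=L-.065*Y(yaw),n=int(m.sum()))
E
python3 - <<'E'
from h import *
print(can_from_wrist(-.5518)); print(can_from_wrist(-.54,"pics/g.png"))
p,P,ok=cloud("top"); m=region(P,ok,(.5,.7),(-.29,-.06),(.183,.197)); q=P[m]; print("top", len(q), rect(q) if len(q)>5 else 0)
print("short",rect(P[region(P,ok,(.5,.72),(.08,.3),(.11,.127))]))
cv2.imwrite("pics/h.png",cv2.resize(p[120:240,270:450],None,fx=4,fy=4))
E
```

```text
{'yaw': np.float64(-0.5531568399795658), 'slopes': array([0.0008, 0.002 ]), 'w': np.float64(0.051863144646668746), 'L': array([ 0.60552586, -0.12191061]), 'C': array([ 0.57137642, -0.17721718]), 'n': 9604}
{'yaw': np.float64(-0.5554861051232083), 'slopes': array([0.0171, 0.0139]), 'w': np.float64(0.05180630705321443), 'L': array([ 0.60562331, -0.12191251]), 'C': array([ 0.57134515, -0.17713938]), 'n': 9607}
top 0 0
short (array([0.60124896, 0.20868393]), [53.10454559326172, 131.41505432128906], np.float32(0.023483604))
```

View pics/g.png

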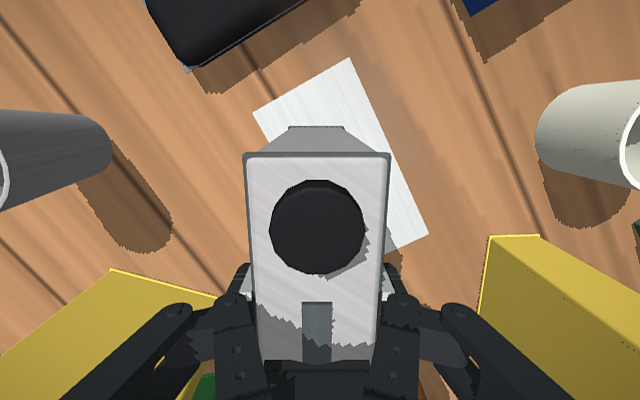

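```bash
cat > s2.py <<'E'
from h import *
C0=np.array([.5413,-.168]); a=-.053; r=C0-.065*Y(a)+[0,.0015]; p1=-.5535
pos,q=tcp(-1,[*r,.0007],-.5518,.015,[0,0,.146],DOWN)
L=np.array([.6056,-.1219]); C=L-.065*Y(p1)
Rc=can_R(p1,0); Rg=Rc.inv()*R.from_quat(np.roll(q,-1)); g=Rc.inv().apply(pos-[*C,0.]);
E
python3 - <<'E'
from s2 import *
print("g",g,Rg.as_euler("xyz"))
try:
    m=meas_sheet(*cloud("wrist")); print(m["yaw"],m["c_far_left"],m["c_far_mid"])
except Exception as e: print(e)
dz=go([(1,L,p1,t) for t in (-.05,-.12,-.2)],g,Rg,0.)
arm.pause(.15); s=arm.state(); print(dz,s["wrist_force"],s["torque"],top_tilt())
p,P,ok=cloud("side"); cv2.imwrite("pics/i.png",cv2.resize(p[120:320,260:520],None,fx=3,fy=3))
E
```

```text
g [-0.00017016 -0.00096581  0.14765854] [-3.12659265e+00 -2.22044605e-16  1.70000000e-03]
-0.06504005759646955 [ 0.60451925 -0.17857365] [ 0.60458827 -0.17751389]
th -0.050 psi -0.553 dz 0.0000 F [-1.2  0.4  0.5] M [ 0.52 -0.28  0.05] t 10.40
th -0.120 psi -0.553 dz -0.0003 F [-0.3  1.5  0.2] M [ 0.9  -0.3   0.01] t 10.78
th -0.200 psi -0.553 dz -0.0005 F [-0.   0.6  0.6] M [ 0.62 -0.01 -0.02] t 11.18
-0.000762924478396584 [-0.33785906  1.49204855  0.02227427] [ 0.71043036 -0.01981091  0.00638451] {'n': array([0.1074, 0.1625, 0.9808]), 'tilt': np.float64(0.1961), 'in_tool': array([ 0.005 , -0.0116, -0.9999]), 'c': array([ 0.6129, -0.1071,  0.1898]), 'cnt': 5873}
```

View pics/i.png

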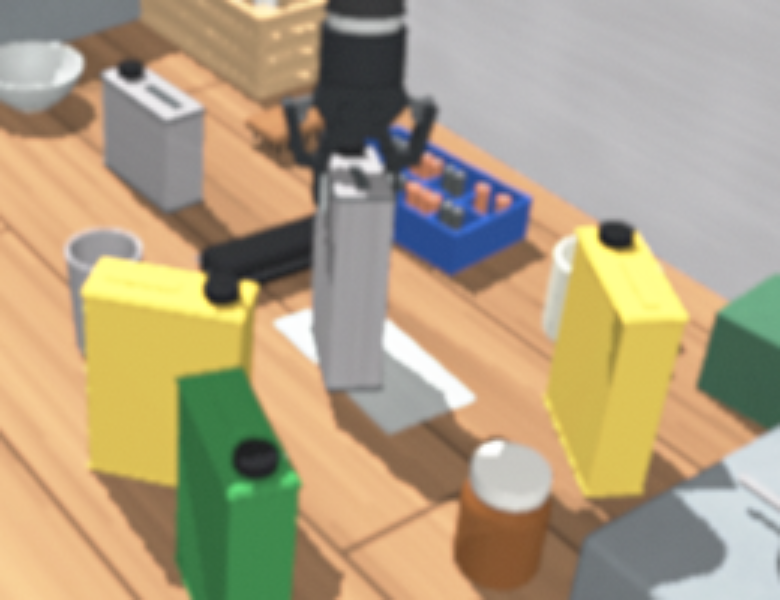

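Run:
```python
from s2 import *
PE=-.064
w=[(1,L+np.array([.001,.002])*k,p1+(PE-p1)*k,-.2) for k in np.linspace(0,1,7)[1:]]
dz=go(w,g,Rg,-.0009,vel=.06,gain=2e-4)
arm.pause(.15); print(dz,arm.state()["wrist_force"],top_tilt())
L=L+[.001,.002]
dz=go([(1,L,PE,t) for t in (-.13,-.06,-.012)],g,Rg,dz,gain=1.5e-4)
arm.pause(.15); s=arm.state(); print(dz,s["wrist_force"],s["torque"],s["tool_pos"],top_tilt(),s["clock"])
print(can_from_wrist(PE))
```

```text
th -0.200 psi -0.472 dz -0.0009 F [-0.4 -0.   1.1] M [0.37 0.15 0.02] t 11.68
th -0.200 psi -0.390 dz -0.0013 F [-1.5 -0.7  2.4] M [0.01 0.37 0.08] t 11.93
th -0.200 psi -0.309 dz -0.0014 F [-1.2 -1.6  4.2] M [-0.24  0.43  0.04] t 12.18
th -0.200 psi -0.227 dz -0.0012 F [-1.5 -2.2  4.5] M [-0.38  0.33  0.05] t 12.43
th -0.200 psi -0.146 dz -0.0009 F [-0.8 -2.1  2.9] M [-0.5   0.21  0.05] t 12.68
th -0.200 psi -0.064 dz -0.0009 F [-0.7 -2.4  2.8] M [-0.45  0.15  0.03] t 12.93
-0.000944539256066937 [ 0.09636419 -2.85898267  3.16141626] {'n': array([0.017 , 0.1999, 0.9797]), 'tilt': np.float64(0.202), 'in_tool': array([ 0.0045, -0.0165, -0.9999]), 'c': array([ 0.6068, -0.1031,  0.1897]), 'cnt': 6044}
th -0.130 psi -0.064 dz -0.0009 F [-0.3 -1.   3.7] M [ 0.55 -0.02  0.04] t 13.51
th -0.060 psi -0.064 dz -0.0008 F [-0.6  0.4  4.1] M [ 0.74 -0.24  0.04] t 13.88
th -0.012 psi -0.064 dz -0.0007 F [ 0.7 -0.   3.2] M [ 0.85 -0.44  0.03] t 14.18
-0.0006471491802153245 [1.34405655 0.72885041 3.54717345] [ 0.85114366 -0.55228511 -0.03436399] [ 0.60270856 -0.1831005   0.14774831] {'n': array([0.0036, 0.0044, 1.    ]), 'tilt': np.float64(0.0057), 'in_tool': array([ 0.0039, -0.0079, -1.    ]), 'c': array([ 0.6046, -0.1371,  0.1897]), 'cnt': 5924} 14.3333
{'yaw': np.float64(-0.06165646443340487), 'slopes': array([-0.0072,  0.0025]), 'w': np.float64(0.051941803339209947), 'L': array([ 0.60759429, -0.11733277]), 'C': array([ 0.60358916, -0.18220926]), 'n': 9725}
```

Run:
```python
from s2 import *
from rig import open_gripper
PE=-.064; L=L+[.001,.002]
go([(1,L,PE,0.)],g,Rg,-.0005); arm.pause(.15); s=arm.state(); print(s["wrist_force"],s["torque"],top_tilt())
open_gripper(); arm.pause(.2); s=arm.state(); print(s["wrist_force"],top_tilt())
pos=s["tool_pos"]; arm.move_linear([pos[0],pos[1],.33],quat(R.from_euler("z",PE)*DOWN),velocity=.12)
p,P,ok=cloud("wrist"); cv2.imwrite("pics/j.png",p)
m=region(P,ok,(.5,.7),(-.29,-.06),(.18,.197)); A=P[m]; c=A.mean(0); n=np.linalg.svd(A-c,full_matrices=False)[2][2]
print("can",rect(A),n*np.sign(n[2]),A[:,2].mean())
try:
    k=meas_sheet(p,P,ok); print({i:k[i] for i in ("yaw","c_far_left","c_far_mid")})
except Exception as e: print(e)
print(arm.state()["clock"])
```

```text
th 0.000 psi -0.064 dz -0.0005 F [-0.2  4.6  4.8] M [ 0.94 -0.43  0.04] t 14.68
[0.30152971 3.51826413 4.70958704] [ 0.97178021 -0.4141785   0.06278478] {'n': array([ 0.0031, -0.0039,  1.    ]), 'tilt': np.float64(0.005), 'in_tool': array([ 0.0041, -0.013 , -0.9999]), 'c': array([ 0.6042, -0.139 ,  0.1901]), 'cnt': 5893}
[ 0.48664365 -0.77968605  0.10801526] {'n': array([0.0021, 0.0017, 1.    ]), 'tilt': np.float64(0.0027), 'in_tool': array([ 0.0019, -0.0167, -0.9999]), 'c': array([ 0.6047, -0.1426,  0.1897]), 'cnt': 5759}
can (array([ 0.60226227, -0.18478708]), [52.089847564697266, 131.84841918945312], np.float32(-0.059421945)) [0.00106358 0.00619335 0.99998026] 0.18968165910977952
{'yaw': np.float64(-0.06369684366046467), 'c_far_left': array([ 0.60395068, -0.17868454]), 'c_far_mid': array([ 0.60405631, -0.17702842])}
17.3167
```

View pics/j.png

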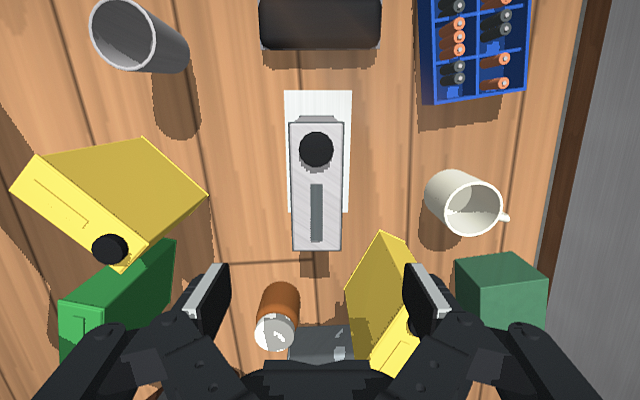

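Run:
```python
from h import *
s=arm.state(); print(s["wrist_force"],s["clock"])
p,P,ok=cloud("top"); print("short",rect(P[region(P,ok,(.5,.72),(.08,.3),(.11,.127))]))
arm.hand_in()
```

```text
[-0.22335188  0.16091931 -0.24270235] 17.3167
short (array([0.60134253, 0.20907628]), [53.10980987548828, 132.4396514892578], np.float32(0.035527226))
the job is handed in; nothing more can be done
```

The tall steel can now stands upright and flat on the sheet, and I handed the job in at about 17.4 s of the 42 s allowed.

**How it walked:** I gripped it across the 50 mm near the top. I tipped it about 10° onto its -y end and swung the +y end forward onto the sheet in one continuous move, then set it flat. I then tipped it about 11° onto the +y end, brought the second end round and set that flat. The raised ends came up about 22 mm and 25 mm. The wrist force showed the can bearing on the plank or sheet at every check.

**Last checks, with the arm clear of everything:**
- **Position:** the can is centred about 2 mm short of the sheet's middle in depth. It is 6 to 8 mm off along the sheet's long side, toward -y. I let the planted end drift 1.5 to 2 mm in each swing to trim that offset. The last measured drift, before release, was nearer 4 to 5 mm in y for the second swing.
- **Squareness:** about 0.3° off the sheet.
- **Uprightness:** the top's height matches a can standing flat, and its tilt is within measurement noise.
- **Shorter can:** its position read the same to within 0.5 mm before and after. Its yaw readings varied from 0.023 to 0.036 rad, which I take as measurement noise since nothing went near it.

**Slip:** the can turned about 1° in the grip during the first tip, which I corrected for. The sheet measurements agreed to within about 3 mm, as did those of the can's final position.

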